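Change over the vented vial on a headspace carousel

ROBOT

A 6-joint arm with a two-finger parallel gripper is mounted at the origin on the work surface. World frame = base frame: x ahead of the robot, y to its left, z up, the work surface at z = 0. Lengths are in mm, angles in rad, forces in N, time in s.
With the tool pointing down it reaches from about 275 to 825 mm from the base axis. Payload 4.9 kg.
Tool frame: the origin (TCP) lies at the very end of the fingers, on their centre line; the grasp point (between the pads) lies 19 mm behind it; z points along the fingers, y is the line along which they close (so a half turn about z gives the same grasp; the last joint's range is limited). The gripper opens to 85 mm and grips with 20 to 120 N. Pads are 22 mm wide; open, the fingers measure 114 mm over their backs; the gripper's body (76 mm by 85 mm) begins 54 mm behind the grasp point. The pads swing forward as they close: fully open they stand 13 mm farther back than shut.
Start: joints at [-1.463, 0.326, -0.193, 1.052, 0, 1.437], TCP at [131.709, -534.014, 231.281] pointing down, gripper open.
Joint ranges: [-2.65, 2.65], [-0.97, 1.79], [-1.3, 1.35], [-1.93, 2.1], [-1.47, 1.37], [-3.14, 3.14]. Speed limits (rad/s): [2.57, 2.57, 3.14, 3.14, 3.14, 3.14].

INTERFACE

Orientations are given as [roll, pitch, yaw] about the fixed x, y, z axes, in that order (R = Rz(yaw) Ry(pitch) Rx(roll)).
In Python, from bench import bot, solve_ik, imaging gives the robot as it stands. Calls block until the motion is done:
- bot.move_ptp(position, orientation): joint-space move of the TCP to a pose.
- bot.movel(position, rot=None, max_speed=150, threshold=None): straight line of the TCP; rot=None keeps the orientation; max_speed is the mean speed in mm/s. With threshold (N) it stops when the force on the tool has changed by that much, and returns True; else False.
- bot.move_j(angles): joint-space move.
- bot.grip(opening, effort=None): opening from 0.0 (shut) to 1.0 (fully open); effort is the grip in N (None keeps the last); returns when the fingers have stopped.
- bot.dwell(seconds).
- solve_ik(position, orientation): joint angles nearest the present ones, or None.
- bot.get_state(): the state.
- imaging.capture(name): name is "scene" or "top" or "wrist"; returns the picture (420x560x3 uint8, blue, green, red); there is no depth.
- imaging.camera_model(name): a dict with "K" (3x3 intrinsics, pixels), "position" and "rotation" of the camera in the world. Camera axes: x right, y up, looking along -z (the intrinsics and any distortion apply to the point x, -y, -z); pixel columns grow to the right and rows downward; lengths in mm; the calibration is good to about 2 mm. The wrist camera is an equidistant fisheye: a pixel r from the principal point sees the ray r / f radians off the axis. A picture is of the moment at which its call begins: read the wrist's pose just before it. camera_model takes no time and is no camera call; for the wrist camera it gives the pose at the moment of the call.
A pose or a line that the arm cannot do raises bot.IKError and nothing moves.
- bot.sign_off(): hands the job in; it is judged then, once.
The state is a dict: "t": time; "qpos": joint angles; "joint_velocities": joint speeds; "effort": joint torques, N m; "tcp_pos": TCP position; "orientation": TCP orientation; "contact_force": force on the tool from outside, world axes, zero at the start; "wrist_torque": the same for the moment, N m; "opening": opening from 0.0 (shut) to 1.0 (fully open); "gripper_force": force on a finger pad.
Only numpy, scipy, OpenCV 4.12 (cv2) and the standard library are available. Lean on these libraries where they do the work, as an engineer would, in place of code of your own. Each camera call takes 0.05 s, during which the arm holds its last target. There are 200 camera calls.

TASK

On the round white vial carousel, get the vials ready for the next headspace run: the sample with the raised green cap is finished, so press its cap fully home; the sample with the closed blue cap is next, so pull its cap straight up to its raised, venting position and let go. Leave the red and the yellow cap as they are.

Things in the scene. Friction and masses are not known exactly. Their poses are not given: they have to be found in the camera images.
- cap_green_center (a point): Centre (11 mm below the flat top) of the green ribbed snap cap, 26 mm across, 22 mm tall, on an upright amber vial fixed in a round white carousel; starts raised. All 4 caps are alike: each only slides straight up and down, 14 mm between two stops, and never comes off. Closed (home): centre 111 mm above the bench; raised: 125 mm, with 14 mm more bright metal neck showing below it.
- cap_blue_center (a point): Centre of the blue cap (same make as the green one); starts closed. A spring detent snaps any cap to the nearer stop: moving it takes up to about 6 N until past half-way, then it snaps the rest by itself and stays. Below the cap, neck and vial are 23 mm across or less, so fingers can reach past the cap's lower edge.
- cap_red_center (a point): Centre of the red cap (same make); starts closed, to be left so. The carousel is 260 mm across, its top 70 mm above the bench; the four vials stand on it about 80 mm from its middle and at least 105 mm apart, which one where varies. Nothing else stands up from its top but a 4 mm hub.
- cap_yellow_center (a point): Centre of the yellow cap (same make, with a grey disc on top as all have); starts raised, to be left so. The z axis of all four points is up.

How it is judged:
By the outcome, as a careful person would: the job done as asked, in the order asked, and still so for the second after the job is handed in, with the robot touching nothing.
It also fails if it takes over 37 s, if anything falls off the work surface, if the arm or the gripper's body presses on something with over 40 N, if the wrist force passes 120 N, or if a joint passes its speed limit or range.

## Working session

There is one attempt and no reset: what is moved stays moved. The work goes in short steps, each a Python script; the robot and the scene stay as the last script left them, time stands still between calls to the robot, and variables do not carry over. Pictures are saved under pics/ and viewed, at most 10 in all, crops included, and the job is handed in when it is done.

```bash
mkdir -p pics && ls
python3 - <<'E'
from bench import bot, imaging
import cv2, numpy as np
for n in ("scene","top"):
    im=imaging.capture(n); cv2.imwrite(f"pics/{n}1.png",im)
    m=imaging.camera_model(n); print(n,{k:(np.round(v,3).tolist() if not isinstance(v,str) else v) for k,v in m.items()})
s=bot.get_state(); print(s["t"],s["orientation"])
E
```

```text
pics
scene {'K': [[509.753, 0.0, 279.975], [0.0, 509.753, 206.634], [0.0, 0.0, 1.0]], 'position': [1075.29, 117.893, 561.351], 'rotation': [0.905, 0.02, 1.668]}
top {'K': [[494.472, 0.0, 275.713], [0.0, 494.472, 213.61], [0.0, 0.0, 1.0]], 'position': [463.205, 46.067, 804.523], 'rotation': [0.133, -0.008, -1.549]}
0.1 [-3.13999859e+00 -1.86080291e-04  2.41781612e-01]
```

View pics/scene1.png

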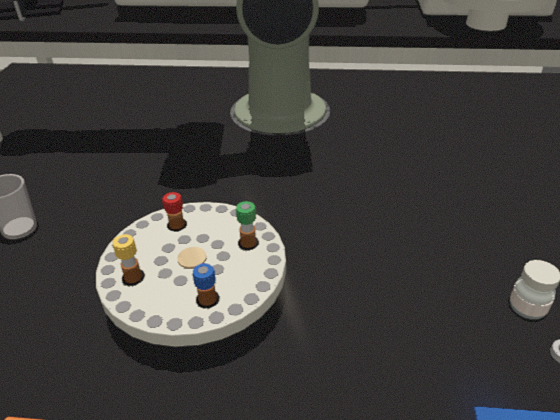

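View pics/top1.png

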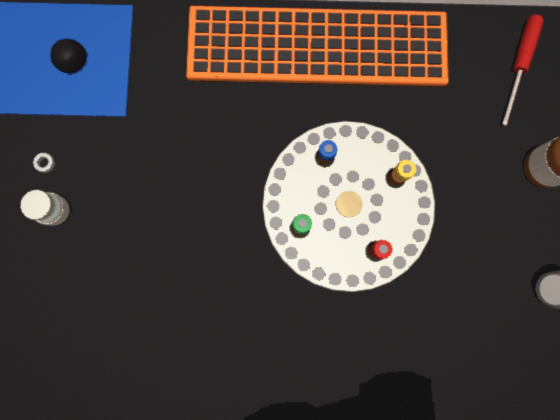

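The scene view shows the caps at green (246,210), blue (204,276), red (173,202) and yellow (124,245). In the top view they are at green (302,224), blue (328,149), red (383,249) and yellow (406,169), with the hub at (349,204). Next I'll locate the grey top discs precisely in both views.

```bash
cat > h.py <<'E'
import cv2, numpy as np
from scipy.spatial.transform import Rotation as R
from bench import imaging
HUE={"green":(45,80),"blue":(105,125),"red":(172,8),"yellow":(18,32)}
def disc(im,c,near,r=22):
    """pixel centre of the grey disc inside the coloured cap blob near a pixel, plus blob box"""
    h,s,v=cv2.split(cv2.cvtColor(im,cv2.COLOR_BGR2HSV)); lo,hi=HUE[c]
    m=((h>=lo)&(h<=hi) if lo<hi else (h>=lo)|(h<=hi))&(s>110)&(v>40)
    w=np.zeros(m.shape,np.uint8); cv2.circle(w,near,r,1,-1); m=(m&(w>0)).astype(np.uint8)
    n,l,st,_=cv2.connectedComponentsWithStats(m); k=1+np.argmax(st[1:,4]); b=(l==k).astype(np.uint8)
    hull=cv2.convexHull(cv2.findNonZero(b)); f=cv2.fillConvexPoly(np.zeros_like(b),hull,1)
    g=cv2.erode(f,np.ones((3,3),np.uint8))&(s<90)&(v>60)
    y,x=np.nonzero(g); return (np.array([x.mean(),y.mean()]) if len(x) else None),len(x),st[k].tolist()
def ray(m,p):
    d=np.linalg.inv(m["K"])@[p[0],p[1],1]; d=np.array([d[0],-d[1],-d[2]])
    return np.array(m["position"]),R.from_euler("xyz",m["rotation"]).apply(d/np.linalg.norm(d))
def at_z(m,p,z):
    o,d=ray(m,p); return o+d*(z-o[2])/d[2]
def tri(r1,r2):
    A=np.stack([r1[1],-r2[1]],1); t=np.linalg.lstsq(A,r2[0]-r1[0],rcond=None)[0]
    a,b=r1[0]+t[0]*r1[1],r2[0]+t[1]*r2[1]; return (a+b)/2,np.linalg.norm(a-b)
E
python3 - <<'E'
from h import *
np.set_printoptions(precision=1,suppress=True)
mt,ms=imaging.camera_model("top"),imaging.camera_model("scene")
t,s=cv2.imread("pics/top1.png"),cv2.imread("pics/scene1.png")
hub=at_z(mt,(349,204),74); print("hub",hub)
# reported: disc pixels (count), triangulation, top point at known height
P=dict(green=((302,224),(246,210),136),blue=((328,149),(204,276),122),red=((383,249),(173,202),122),yellow=((406,169),(124,245),136))
for c,(a,b,z) in P.items():
    pa,na,ba=disc(t,c,a); pb,nb,bb=disc(s,c,b); print(c,pa,na,ba,pb,nb,bb)
    if pa is None or pb is None: continue
    p,e=tri(ray(mt,pa),ray(ms,pb)); q=at_z(mt,pa,z); q2=at_z(ms,pb,z)
    print("   tri",p,"gap %.1f"%e,"top@z",q,"scene@z",q2,"r",np.hypot(*(q-hub)[:2]))
E
```

```text
hub [578.1 -66.9  74. ]
green [302.1 222.8] 67 [292, 215, 19, 19, 194] [245.1 206.3] 48 [236, 201, 19, 23, 265]
   tri [540.6   8.2 137. ] gap 3.2 top@z [541.    6.5 136. ] scene@z [539.2   9.5 136. ] r 82.27173073189348
blue [328.2 147.9] 59 [318, 140, 19, 21, 228] [202.6 269.5] 60 [193, 263, 22, 27, 395]
   tri [649.6 -28.1 123.3] gap 3.2 top@z [650.3 -29.8 122. ] scene@z [648.4 -26.9 122. ] r 81.21138561695508
red [382.9 248.5] 55 [371, 240, 21, 19, 268] [171.1 196.9] 34 [162, 192, 21, 22, 342]
   tri [ 509.  -104.8  123.4] gap 2.8 top@z [ 509.4 -106.5  122. ] scene@z [ 507.3 -104.   122. ] r 79.31789943460119
yellow [406.8 168.2] 50 [394, 160, 22, 21, 289] [122.5 239.8] 48 [113, 234, 23, 26, 409]
   tri [ 619.5 -135.4  137.4] gap 2.9 top@z [ 620.3 -137.2  136. ] scene@z [ 618.1 -134.6  136. ] r 82.02608063180841
```

Run:
```python
from h import *
from bench import bot, solve_ik
np.set_printoptions(precision=2,suppress=True)
for p in ((541,8,230),(649.5,-28.5,90)):
    for y in (-2.65,-1.08,0.24,.49,2.06): print(p,y,solve_ik(p,[np.pi,0,y]))
bot.move_ptp([541,8,230],[np.pi,0,0.49]); bot.grip(0.0,40)
m=imaging.camera_model("wrist"); im=imaging.capture("wrist"); cv2.imwrite("pics/w1.png",im); np.save("w1.npy",m,allow_pickle=True)
s=bot.get_state(); print(m); print(s["t"],s["tcp_pos"],s["contact_force"])
```

```text
(541, 8, 230) -2.65 [-0.12  0.31 -0.22  1.04  0.   -0.61]
(541, 8, 230) -1.08 [-0.12  0.31 -0.22  1.04  0.   -2.18]
(541, 8, 230) 0.24 [-0.12  0.31 -0.22  1.04  0.    2.78]
(541, 8, 230) 0.49 [-0.12  0.31 -0.22  1.04  0.    2.53]
(541, 8, 230) 2.06 [-0.12  0.31 -0.22  1.04  0.    0.96]
(649.5, -28.5, 90) -2.65 [-0.16  0.62 -0.09  0.85  0.   -0.65]
(649.5, -28.5, 90) -1.08 [-0.16  0.62 -0.09  0.85  0.   -2.22]
(649.5, -28.5, 90) 0.24 [-0.16  0.62 -0.09  0.85  0.    2.74]
(649.5, -28.5, 90) 0.49 [-0.16  0.62 -0.09  0.85  0.    2.49]
(649.5, -28.5, 90) 2.06 [-0.16  0.62 -0.09  0.85  0.    0.92]
{'K': array([[325.19,   0.  , 280.7 ],
       [  0.  , 325.19, 208.17],
       [  0.  ,   0.  ,   1.  ]]), 'position': array([608.5 ,  44.06, 371.75]), 'rotation': array([-0.31, -0.  , -1.08])}
3.3333 [541.02   8.05 230.03] [ 0.74 -0.2  -0.21]
```

View pics/w1.png

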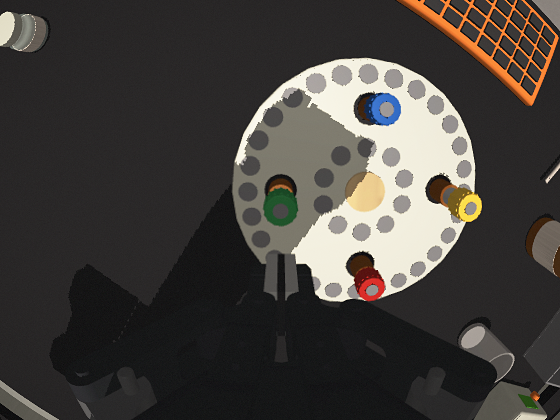

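The wrist view shows the green cap disc at about (281,211), in the arm's shadow, and the blue disc at about (387,109). Yellow is at (469,208) and red at (371,290). I'll turn these into positions with the fisheye model and compare them with the first estimate.

```bash
cat >> h.py <<'E'
def wray(m,p):
    K=m["K"]; q=cv2.fisheye.undistortPoints(np.array([[p]],float),K,np.zeros(4))  # zero coefficients = equidistant
    d=np.array([q[0,0,0],-q[0,0,1],-1.]); return np.array(m["position"]),R.from_euler("xyz",m["rotation"]).apply(d/np.linalg.norm(d))
def wat_z(m,p,z):
    o,d=wray(m,p); return o+d*(z-o[2])/d[2]
E
python3 - <<'E'
from h import *
np.set_printoptions(precision=1,suppress=True)
m=np.load("w1.npy",allow_pickle=True).item(); im=cv2.imread("pics/w1.png")
for c,p,z in (("green",(281,208),136),("blue",(385,109),122),("yellow",(469,208),136),("red",(371,286),122)):
    d=disc(im,c,p); print(c,d,wat_z(m,p if d[0] is None else d[0],z))
print("hub",wat_z(m,(365,192),74))
E
```

```text
green (array([280. , 210.9]), 189, [264, 188, 34, 38, 790]) [540.8   8.5 136. ]
blue (array([386.2, 108.9]), 176, [364, 93, 37, 33, 760]) [649.7 -27.7 122. ]
yellow (array([470.5, 208.1]), 113, [448, 188, 34, 34, 750]) [ 619.7 -135.   136. ]
red (array([371.7, 289.6]), 104, [354, 267, 31, 35, 682]) [ 508.9 -104.   122. ]
hub [578.5 -64.4  74. ]
```

All the estimates agree within 1 mm: green is at (540.7, 8.3) and blue at (649.6, -28). I'll press green now.

Run:
```python
from h import *
from bench import bot
np.set_printoptions(precision=1,suppress=True)
bot.movel([540.7,8.3,145],max_speed=120)
hit=bot.movel([540.7,8.3,120.5],max_speed=25,threshold=22)
s=bot.get_state(); print(hit,s["t"],s["tcp_pos"],s["contact_force"])
bot.movel([540.7,8.3,190],max_speed=120)
s=bot.get_state(); print(s["t"],s["contact_force"])
m=imaging.camera_model("wrist"); im=imaging.capture("wrist"); cv2.imwrite("pics/w2.png",im)
top=imaging.capture("top"); sc=imaging.capture("scene"); cv2.imwrite("pics/s2.png",cv2.resize(sc[170:340,80:310],None,fx=3,fy=3))
print(disc(sc,"green",(246,215),26))
```

```text
False 5.325 [540.7   8.3 121.9] [-5.2  1.1 14.1]
6.0583 [-1.   0.6 -0.4]
(array([245.8, 214.3]), 47, [237, 210, 19, 22, 272])
```

View pics/s2.png

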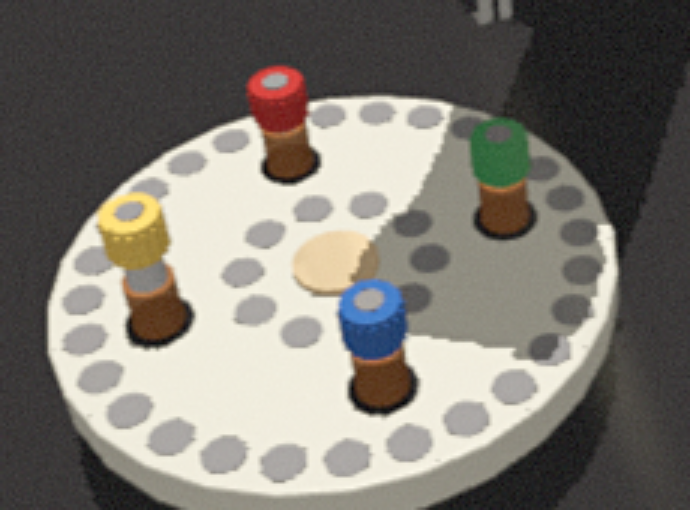

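The crop shows green at (500,150) fully closed, with no bright neck below it. Yellow is still raised, and red and blue are still closed. The TCP stopped at 121.9 mm, which matches the home top at 122. Next I'll pull blue.

Run:
```python
from h import *
from bench import bot
np.set_printoptions(precision=1,suppress=True)
x,y=649.6,-28
st=lambda l:(lambda s:print(l,round(s["t"],2),s["tcp_pos"],s["contact_force"],round(s["opening"],3),s["gripper_force"]))(bot.get_state())
bot.grip(1.0)
bot.movel([x,y,190]); hit=bot.movel([x,y,91],max_speed=80,threshold=15); st(f"down {hit}")
if not hit:
    bot.grip(0.0,50); st("gripped")
    hit=bot.movel([x,y,105.3],max_speed=20,threshold=25); st(f"up {hit}")
    cv2.imwrite("pics/s3.png",cv2.resize(imaging.capture("scene")[150:350,70:320],None,fx=3,fy=3))
```

```text
down False 9.3 [650.1 -28.1  91.7] [ 0.3  0.4 -0.7] 0.998 0.0
gripped 9.88 [649.6 -27.9  91.3] [-1.6  0.9  2.6] 0.286 49.154616594314575
up False 10.75 [649.6 -27.9 105.4] [ 1.2  0.4 -3.9] 0.288 51.57596468925476
```

View pics/s3.png

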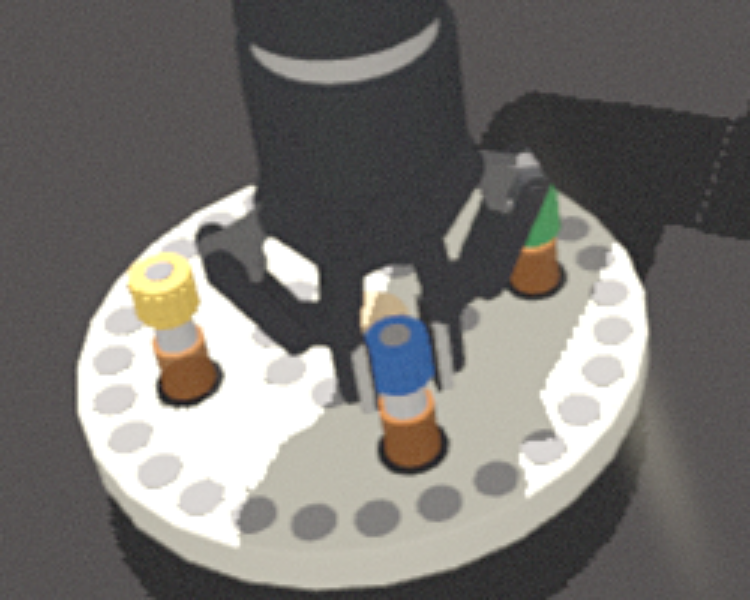

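The picture shows the blue cap at (400,355) held by the fingers, with bright neck visible below it at (407,403), so it is raised. I'll release it and retreat straight up, then check.

Run:
```python
from h import *
from bench import bot
np.set_printoptions(precision=1,suppress=True)
bot.grip(1.0); bot.movel([649.6,-28,215],max_speed=120); bot.move_ptp([400,-350,250],[np.pi,0,0.49]); bot.dwell(.3)
s=bot.get_state(); print(s["t"],s["contact_force"])
sc=imaging.capture("scene"); t=imaging.capture("top"); cv2.imwrite("pics/s4.png",cv2.resize(sc[170:340,80:310],None,fx=3,fy=3))
ms,mt=imaging.camera_model("scene"),imaging.camera_model("top")
for c,b,a in (("green",(246,218),(302,224)),("blue",(204,268),(328,149)),("red",(173,202),(383,249)),("yellow",(124,245),(406,169))):
    p,q=disc(sc,c,b,26)[0],disc(t,c,a)[0]; print(c,p,q,None if p is None or q is None else tri(ray(ms,p),ray(mt,q)))
```

```text
14.3 [ 0.1 -0.5  0.4]
green [245.7 214.1] [301.6 223.8] (array([540.7,   8.2, 123.5]), np.float64(3.3057828321508094))
blue [201.3 261.3] [329.3 145.2] (array([649.8, -28. , 137.2]), np.float64(3.256216244051747))
red [171.1 196.9] [382.9 248.5] (array([ 509. , -104.8,  123.4]), np.float64(2.844014320137016))
yellow [122.6 239.8] [406.8 168.2] (array([ 619.5, -135.3,  137.5]), np.float64(2.9057778899674633))
```

View pics/s4.png

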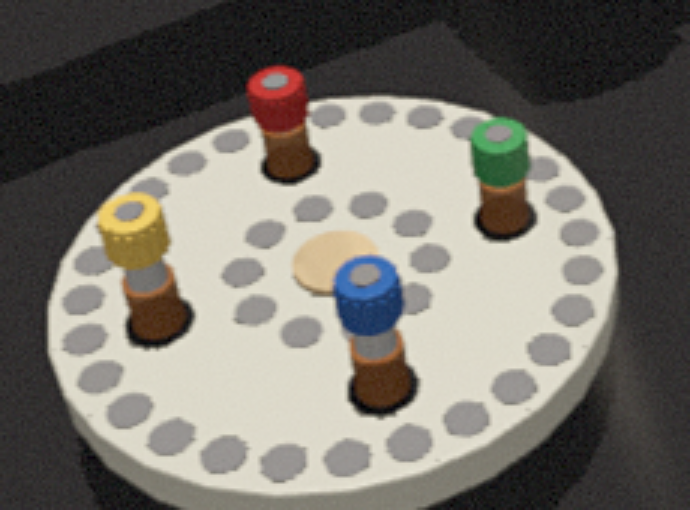

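Green at (500,150) is closed (top at 123.5 mm, the same as red). Blue at (368,295) is raised with its neck showing (137.2 mm, the same as yellow). Red and yellow haven't moved, and the robot is clear of everything.

```bash
python3 -c "
from bench import bot
print(bot.sign_off())"
```

```text
the job is handed in; nothing more can be done
None
```

The green cap is pressed home, the blue cap is raised and released, red and yellow are unchanged, and the job was handed in at about 14 s on the robot's clock.

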